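Clamp the filling barrel into the pastry filler

TASK

Load the thick filling barrel into the pastry filler: lift the sprung clamp bar by its knob and swing it aside onto its catch block, lay the barrel gently in the two saddles with its nozzle in the notch of the front stop, and, still holding it, press it forward so that its shoulder bears on the stop with a steady push of about 10 N for a second (never 20 N). Then swing the bar back across the barrel and let it down gently onto it, without letting it snap down; leave the thin barrel and everything else on the counter where it is.

Things in the scene. Friction and masses are not known exactly. Their poses are not given: they have to be found in the camera images.
- device: The pastry filler, fixed: a white base plate 260 x 235 x 20 mm with a drive box behind (105 mm high, x -190 to -135 mm, y -65 to 65 mm). Origin on the counter below the middle of the cradle, x along the cradle towards the front stop (nozzle end), z up. A steel post, 14 mm thick and 160 mm high, stands at x 0, y 130 mm and carries the clamp bar.
- cradle (a point): Middle of the cradle: on the axis of a seated barrel, 75 mm above the counter; axes as device. Two smooth aluminium V saddles, 16 mm thick, open at the top, lips at z 71 mm, stand at x -58 and +58 mm from it and carry a 44 mm barrel; the 100 mm between them is free for fingers down to z 20 mm.
- catch (a point): Centre of the top of the catch block, 113 mm above the counter, at x 28, y 119 mm of the device. The fixed block is 33 (x) by 46 (y) mm and stands beside the post. It stops the bar from turning until the bar is lifted by 24 mm or more; swung aside and let down, the bar stays on top of it.
- bar: The steel clamp bar, 16 mm wide, 12 mm thick, level, reaching 155 mm from the post. Origin on the post axis at its underside, z up; it points along its own -y. It starts down and across the middle of the cradle, pointing to the device's -y, underside at z 89 mm, lower than a seated barrel's top (97 mm). A soft rubber pad under its end, 6 mm thick, 46 mm long, gives about 4 mm under the spring.
- knob (a point): Centre of the top of the round black knob on the bar (22 mm diameter, 34 mm high, standing on the bar 80 mm out from the post axis). Hold it by the upper 25 mm.
- clamp_lift (a joint): Height of the bar above its lowest position, m: 0 down, 0.042 highest. A spring and the bar's weight pull it down with about 6 N at 0, 9 N at 0.03. About 0.024 when parked on the catch block, 0.010 when resting on a seated barrel.
- clamp_turn (a joint): Turn of the bar about the post, rad, counter-clockwise seen from above: 0 across the cradle (end stop), about 1.57 parked, pointing along the device's +x, 1.65 the far end stop. Turns easily.
- stop: The front stop, a steel plate 10 mm thick and 80 mm wide, from z 25 to 100 mm, with a notch 32 mm wide, open at the top, down to z 59 mm. Origin at the cradle axis on the face that the barrel's shoulder bears on; axes as the device. It stands at a different setting each time, 69 to 81 mm in front of cradle, and stays put under the push.
- barrel: The thick steel filling barrel, loose, 0.3 to 0.6 kg: a cylinder 44 mm in diameter, 150 mm long, plus a nozzle 20 mm in diameter, 28 mm long at the front. Origin on the axis, mid-length; x along the axis to the nozzle (it may roll about x). It starts in a V rest, axis 50 mm above the counter, nozzle away from the robot; fingers fit between the rest's saddles, 94 mm apart.
- shoulder (a point): Point on the barrel's axis in the plane of its front shoulder, 75 mm ahead of its origin, where the nozzle begins.
- thin_barrel: A thinner barrel, 30 mm in diameter, 150 mm long, in a like rest; not for today. Origin on the axis in the middle.
- muffin_a: Muffin in paper, 78 mm wide, 71 mm high; origin under its centre.
- muffin_b: Another muffin like it; origin under its centre.
- mug: White mug, 80 mm wide, 90 mm high; origin under its centre.
- sugar_jar: Glass jar with steel cap, 72 mm wide, 120 mm high; origin under its centre.
- plate: White plate, 130 mm wide, with a round sweet bun, 59 mm high in all; origin under its centre.
- spatula: Spatula lying on the counter; origin under it, handle to its -x.
There are look-alikes about, which are no part of the job. Leave any orange look-alike of the barrel alone.

How it is judged (in metres and radians):
On the way, in this order (a step that is already met when the one before it is completed fails the run):
1. the clamp bar is lifted and swung aside over its catch block (turned more than 1.2 rad) (value of joint clamp_turn above 1.2 rad), for 0.2 s.
2. with the bar aside, the barrel lies in the saddles (within 4 mm, 0.06 rad) and its shoulder is pressed against the front stop with more than 5 N for 0.3 s (value of joint clamp_turn above 1 rad and y of shoulder in the frame of cradle between -0.004 and 0.004 m and z of shoulder in the frame of cradle between -0.004 and 0.004 m and angle between the x axis of barrel and the x axis of device, either way round below 0.06 rad and contact force between barrel and stop above 5 N), for 0.3 s.
3. the bar is back across the cradle (within 0.12 rad) and bears on the barrel with more than 2 N (value of joint clamp_turn below 0.12 rad and contact force between bar and barrel above 2 N), for 0.2 s.
At the end, for the whole second after the job is handed in: The thick barrel lies in the saddles (within 4 mm and 0.06 rad of the cradle axis) with its shoulder within 2.5 mm of the front stop, at rest; the bar lies across it (within 0.12 rad), resting on it by its spring (more than 2 N, 6 to 14 mm above its lowest position) (all of step 3 and value of joint clamp_lift between 0.006 and 0.014 m and y of shoulder in the frame of cradle between -0.004 and 0.004 m and z of shoulder in the frame of cradle between -0.004 and 0.004 m and angle between the x axis of barrel and the x axis of device, either way round below 0.06 rad and x of shoulder in the frame of stop between -0.0025 and 0.0025 m and linear speed of barrel below 0.01 m/s); the robot touches nothing.
It fails at once if the barrel is pushed against the front stop with more than 20 N (contact force between barrel and stop above 20 N).
It fails at once if the bar strikes or presses the barrel with more than 25 N (contact force between bar and barrel above 25 N).
It fails at once if the bar snaps down (falls faster than 0.45 m/s, as when let go more than about 4 mm above what it lands on) (velocity of joint clamp_lift below -0.45 m/s).
It fails at once if the barrel is forced against the whole filler (saddles, stop, bar) with more than 50 N in all (contact force between barrel and device above 50 N).
It fails at once if the thin barrel, a muffin, the mug, the jar, the plate or the spatula is moved by more than 30 mm (distance of any of thin_barrel, muffin_a, muffin_b, mug, sugar_jar, plate, spatula from where it was at the start of the episode above 0.03 m).
It also fails if it takes over 72 s, if anything falls off the work surface, if the arm or the gripper's body presses on something with over 40 N, if the wrist force passes 120 N, or if a joint passes its speed limit or range.

ROBOT

A 6-joint arm with a two-finger parallel gripper is mounted at the origin on the work surface. World frame = base frame: x ahead of the robot, y to its left, z up, the work surface at z = 0. Lengths are in m, angles in degrees, forces in N, time in s.
With the tool pointing down it reaches from about 0.425 to 0.925 m from the base axis. Payload 12.5 kg.
Tool frame: the origin (TCP) lies on the centre line of the jaws, within the pads' length; the fingertips stand 22 mm ahead of it and the grasp point (between the pads) lies 3 mm ahead of it; z points along the fingers, y is the line along which they close (so a half turn about z gives the same grasp; the last joint's range is limited). The gripper opens to 85 mm and grips with 20 to 120 N. Pads are 22 mm wide; open, the fingers measure 114 mm over their backs; the gripper's body (76 mm by 85 mm) begins 54 mm behind the grasp point. The pads swing forward as they close: fully open they stand 13 mm farther back than shut.
Start: joints at [63.679, 28.126, 89.318, -0, 62.55, -6.05], TCP at [0.217, 0.586, 0.253] pointing down, gripper open.
Joint ranges: [-177.58, 177.58], [-47.91, 125.51], [2.72, 160], [-65.01, 245.01], [3.68, 167.84], [-153.87, 153.87]. Speed limits (degrees/s): [127.2, 127.2, 159.86, 180, 180, 180].

INTERFACE

Orientations are given as a 3x3 rotation matrix whose columns are the frame's x, y, z axes.
In Python, from bench import env, viewer gives the robot as it stands.
- The arm moves only by the tool apply_moves, never from a script. Its argument "series" is text: rows parted by semicolons, each of 6 numbers parted by spaces: the shift along the world's x, y, z in mm, then the turn, a rotation vector about the world's x, y, z in degrees. A call has 1 to 12 rows; each row is the pose to reach, as a shift and turn from the pose commanded when the call began; what a row does not reach only later rows make up. A row lasts 1/10 s, in which the tool goes at most 50 mm and 8.59 degrees, less where a joint would pass 70% of its speed; a pose out of reach is approached as far as the arm can. A call with a gripper value outside its range is refused whole. "claw" is the opening, from 0 (shut) to 1 (fully open), set as the call begins (left out, the last holds). The fingers move at their own pace and stop on an object; "force" is the grip in N (left out, the last holds). Time passes only in rows, so rows that repeat a pose let the fingers close. It gives the time, the measured TCP pose, the force, the opening and the grip force at its end, in the units of the state.
- env.get_state(): the state, without advancing time (a new reading comes with each control period).
- viewer.get_image(name): name is "scene" or "top"; returns a dict with "pixels" (400x640x3 uint8, blue, green, red), "depth" (400x640 float32, m along the optical axis (not along the pixel's ray), 0 where there is no reading), "mtx" (3x3 intrinsics, pixels), "position" and "orientation" of the camera in the world. Camera axes: x right, y down, z forward; pixel columns grow to the right and rows downward; lengths in m; the calibration is good to about 2 mm. A picture is of the moment at which its call begins.
- env.sign_off(): hands the job in; it is judged then, once.
The state is a dict: "clock": time; "joint_pos": joint angles; "qd": joint speeds; "effort": joint torques, N m; "tool_pos": TCP position; "tcp_rot": TCP orientation; "force": force on the tool from outside, world axes, zero at the start; "ft_torque": the same for the moment, N m; "opening": opening from 0.0 (shut) to 1.0 (fully open); "grip_force": force on a finger pad.
Only numpy, scipy, OpenCV 4.12 (cv2) and the standard library are available. Lean on these libraries where they do the work, as an engineer would, in place of code of your own. Each camera call takes 0.05 s, during which the arm holds its last target. There are 200 camera calls.

## Working session

There is one attempt and no reset: what is moved stays moved. The work goes in short steps, Python scripts to look and compute and a tool call to move; the robot and the scene stay as the last step left them, time stands still between calls to the robot, and variables do not carry over. Pictures are saved under pics/ and viewed, at most 10 in all, crops included, and the job is handed in when it is done.

Besides the shell and the picture viewer there is one more tool, called after ">>>" as name(argument=value, ...) on one line, values as JSON. apply_moves: Moves the arm, as the interface text tells. Its arguments: {"type":"object","properties":{"series":{"type":"string"},"claw":{"type":"number"},"force":{"type":"number"}},"required":["series"]}

```bash
mkdir -p pics; ls; cat > h.py <<'E'
import numpy as np, cv2
from bench import env, viewer
def grab(n):
    d=viewer.get_image(n); d={k:np.array(v) if not isinstance(v,str) else v for k,v in d.items()}
    K=d['mtx'];z=d['depth'];v,u=np.mgrid[:z.shape[0],:z.shape[1]]
    c=np.stack([(u-K[0,2])/K[0,0]*z,(v-K[1,2])/K[1,1]*z,z],-1)
    d['P']=c@d['orientation'].T+d['position']; d['P'][z==0]=np.nan
    return d
E
python3 - <<'E'
from h import *
for n in ['scene','top']:
    d=grab(n); cv2.imwrite(f'pics/{n}0.png',d['pixels']); np.savez(f'/tmp/{n}0.npz',**d); print(n,d['position'],d['orientation'].round(3).tolist(),d['mtx'].tolist())
print(env.get_state())
E
```

```text
pics
scene [ 1.42631862 -0.19600422  1.22270183] [[0.215, 0.741, -0.636], [0.977, -0.169, 0.133], [-0.009, -0.649, -0.76]] [[474.1657936982721, 0.0, 320.21712527220444], [0.0, 474.1657936982721, 195.59800391729817], [0.0, 0.0, 1.0]]
top [3.72681113e-01 8.10666325e-04 1.52396210e+00] [[-0.026, -0.993, 0.116], [-1.0, 0.025, -0.01], [0.007, -0.117, -0.993]] [[506.3169481802429, 0.0, 322.7261497660874], [0.0, 506.3169481802429, 202.48298538083418], [0.0, 0.0, 1.0]]
{'clock': 0.1, 'joint_pos': array([ 6.36760705e+01,  2.81591503e+01,  8.93465713e+01, -1.35702388e-03,
        6.25504774e+01, -6.05068908e+00]), 'qd': array([-0.03284341, -0.10721656, -0.06145322, -0.07485054,  0.03033016,
       -0.00970399]), 'effort': array([ 2.17854831e-03, -6.19446230e+01, -2.62027931e+01, -8.20207288e-05,
        2.97407845e-03, -1.46962140e-05]), 'tool_pos': array([0.21646532, 0.5861221 , 0.25280328]), 'tcp_rot': array([[-9.38054635e-01,  3.46487125e-01, -4.16118277e-04],
       [ 3.46487365e-01,  9.38054218e-01, -8.88463992e-04],
       [ 8.25001708e-05, -9.77607491e-04, -9.99999519e-01]]), 'force': array([ 0.40011504, -0.48059751, -1.04440892]), 'ft_torque': array([-0.01189825, -0.0406287 , -0.01364061]), 'grip_force': 0.0, 'opening': 0.9986080987378432}
```

View pics/scene0.png

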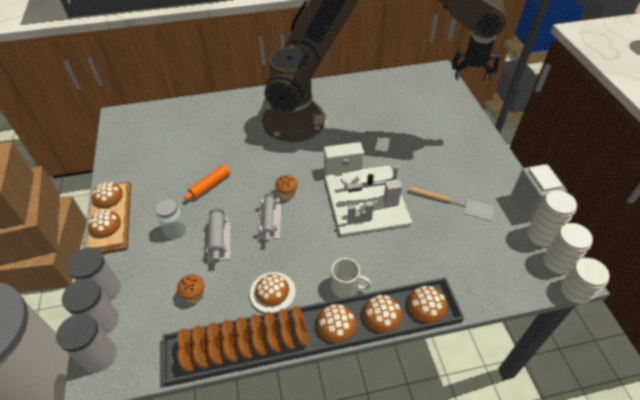

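View pics/top0.png

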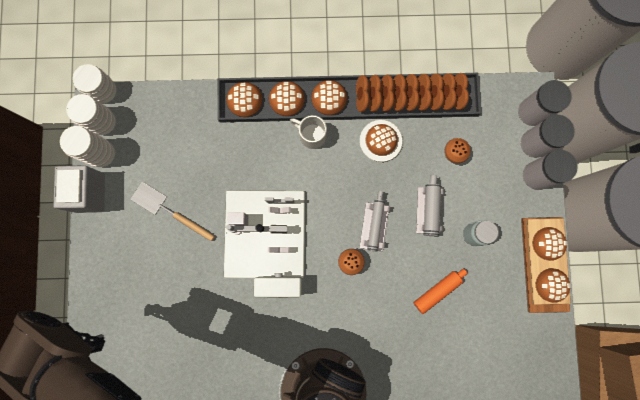

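Scene and top views: two grey barrels in rests, (375,222) and (430,207) in the top view. The right one looks thicker. The orange look-alike is at (440,290), the filler at (265,235) with its post and knob near (236,222) and (260,228). Next I measure them and make one enlarged crop.

```bash
python3 - <<'E'
from h import *
D={n:np.load(f'/tmp/{n}0.npz') for n in('top','scene')}
t=D['top']; cv2.imwrite('pics/crop.png',cv2.resize(t['pixels'][160:310,210:470],None,fx=3,fy=3,interpolation=cv2.INTER_CUBIC))
def proj(d,p):
    c=d['orientation'].T@(np.asarray(p)-d['position']);q=d['mtx']@c;return q[:2]/q[2]
P=t['P']
def reg(P,x0,x1,y0,y1,z0,z1):
    m=(P[...,0]>x0)&(P[...,0]<x1)&(P[...,1]>y0)&(P[...,1]<y1)&(P[...,2]>z0)&(P[...,2]<z1);return P[m]
for n,(u0,u1,v0,v1) in {'thin':(355,395,185,255),'thick':(412,448,170,240)}.items():
    c=P[v0:v1,u0:u1].reshape(-1,3); c=c[np.isfinite(c).all(1)]
    b=(np.nanmin(c,0)-.01,np.nanmax(c,0)+.01)
    for k in D:
        q=reg(D[k]['P'],b[0][0],b[1][0],b[0][1],b[1][1],.035,.09)
        print(n,k,len(q),'zq',np.percentile(q[:,2],[5,50,95,99]).round(4))
        hi=q[q[:,2]>np.percentile(q[:,2],60)]
        print('  top line',cv2.fitLine(hi[:,:2].astype(np.float32),cv2.DIST_HUBER,0,.01,.01).ravel().round(4),'ext',hi.min(0).round(3),hi.max(0).round(3))
c=P[185:300,220:310].reshape(-1,3)
h=np.histogram(c[:,2],bins=np.arange(-.005,.18,.005));print([(round(b,3),n) for b,n in zip(h[1],h[0]) if n])
b=(np.nanmin(c,0)-.01,np.nanmax(c,0)+.01)
for k in D:
  for nm,z0,z1 in [('plate',.012,.028),('drive',.098,.112),('bar',.092,.108),('catch',.109,.118),('knob',.128,.142),('post',.15,.17)]:
    q=reg(D[k]['P'],b[0][0],b[1][0],b[0][1],b[1][1],z0,z1)
    if len(q)>2:
        r=cv2.minAreaRect((q[:,:2]*1000).astype(np.float32)); print(k,nm,len(q),q.mean(0).round(4),'med z',np.median(q[:,2]).round(4),'rect',np.round(r[0],1),np.round(r[1],1),round(r[2],2))
E
```

```text
thin top 771 zq [0.0383 0.051  0.0638 0.0708]
  top line [ 0.9002 -0.4355  0.4543 -0.1501] ext [ 0.381 -0.191  0.052] [ 0.548 -0.093  0.075]
thin scene 626 zq [0.0388 0.0525 0.0652 0.0717]
  top line [ 0.9036 -0.4283  0.4644 -0.1505] ext [ 0.381 -0.187  0.054] [ 0.579 -0.093  0.075]
thick top 925 zq [0.044  0.0665 0.0742 0.0762]
  top line [ 0.9961 -0.0879  0.5263 -0.3324] ext [ 0.441 -0.353  0.068] [ 0.59  -0.312  0.082]
thick scene 777 zq [0.0429 0.0673 0.0753 0.0771]
  top line [ 0.9959 -0.0903  0.5194 -0.3311] ext [ 0.442 -0.351  0.069] [ 0.594 -0.309  0.082]
[(np.float64(-0.005), np.int64(1184)), (np.float64(0.0), np.int64(982)), (np.float64(0.005), np.int64(142)), (np.float64(0.01), np.int64(513)), (np.float64(0.015), np.int64(2682)), (np.float64(0.02), np.int64(2135)), (np.float64(0.025), np.int64(279)), (np.float64(0.03), np.int64(47)), (np.float64(0.035), np.int64(30)), (np.float64(0.04), np.int64(17)), (np.float64(0.045), np.int64(23)), (np.float64(0.05), np.int64(63)), (np.float64(0.055), np.int64(90)), (np.float64(0.06), np.int64(72)), (np.float64(0.065), np.int64(51)), (
[... 1007 characters left out ...]
op knob 55 [0.4705 0.1684 0.134 ] med z 0.1342 rect [474.  196.7] [84.9 19.7] 84.18
top post 24 [0.473  0.2436 0.1593] med z 0.1593 rect [472.9 244. ] [12.8 11.3] 46.16
scene plate 3117 [0.4751 0.1528 0.0209] med z 0.021 rect [444.9 164. ] [236.6 300.3] 88.13
scene drive 766 [0.3833 0.1398 0.1046] med z 0.1046 rect [416.1 157. ] [288.6 188.9] 4.07
scene bar 786 [0.3945 0.1366 0.1019] med z 0.1026 rect [416.1 156. ] [289.4 189.6] 4.64
scene catch 185 [0.4533 0.1996 0.1127] med z 0.1126 rect [404.5 159. ] [283.3 114.3] 22.88
scene knob 51 [0.4748 0.1879 0.1345] med z 0.135 rect [470.9 202.4] [24.4 96.1] 0.83
scene post 25 [0.4766 0.2436 0.1585] med z 0.1591 rect [477.7 244.4] [13.7 13.1] 11.63
```

View pics/crop.png

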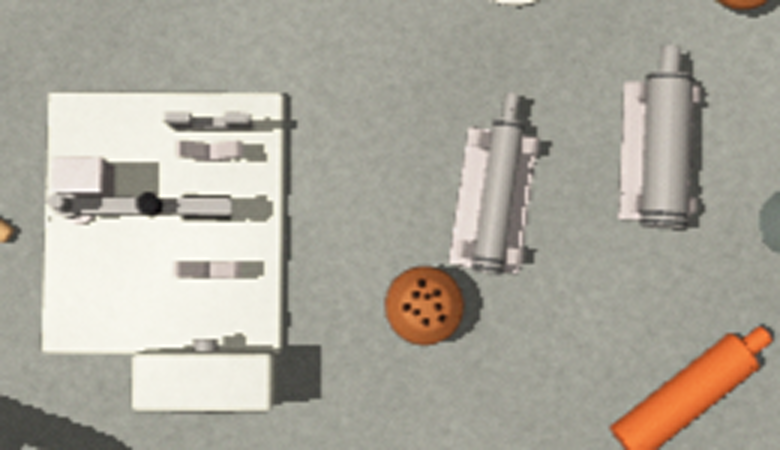

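The crop shows the thin grey barrel at (500,190), the thick grey barrel at (670,150) and the orange look-alike at (690,390). The right grey one is wider and its top stands at about 73 mm (50 + 22), so it's the thick barrel. Next I refine the yaw and positions by intersecting pixel rays with planes.

```bash
cat >> h.py <<'E'
def ray(d,uv,z):
    uv=np.atleast_2d(uv).astype(float);K=d['mtx']
    r=np.c_[(uv[:,0]-K[0,2])/K[0,0],(uv[:,1]-K[1,2])/K[1,1],np.ones(len(uv))]@d['orientation'].T
    return d['position']+r*((z-d['position'][2])/r[:,2:])
def near(P,c,r,z0,z1):
    return P[(np.hypot(P[...,0]-c[0],P[...,1]-c[1])<r)&(P[...,2]>z0)&(P[...,2]<z1)]
def lab(a):return a*1000//.1/10
E
python3 - <<'E'
from h import *
D={n:np.load(f'/tmp/{n}0.npz') for n in('top','scene')}
for k,d in D.items():
    P=d['P'];px=d['pixels'].astype(int)
    for nm,c,r,z in [('knob',(.471,.165),.03,(.125,.145)),('post',(.474,.244),.02,(.148,.17))]:
        m=(np.hypot(P[...,0]-c[0],P[...,1]-c[1])<r)&(P[...,2]>z[0])&(P[...,2]<z[1])
        v,u=np.nonzero(m); q=P[m]
        h=.135 if nm=='knob' else .16
        print(k,nm,len(q),'px',u.mean().round(1),v.mean().round(1),'depth mid',((q.min(0)+q.max(0))/2).round(4),'mean',q.mean(0).round(4),'ray',ray(d,(u.mean(),v.mean()),h).round(4)[0])
    # drive top
    m=(P[...,0]<.40)&(P[...,0]>.27)&(P[...,1]>.02)&(P[...,1]<.26)&(abs(P[...,2]-.105)<.008)
    q=P[m]; r=cv2.minAreaRect((q[:,:2]*1000).astype(np.float32)); print(k,'drive',np.round(r[0],1),np.round(r[1],1),round(r[2],2))
    # white plate/drive mask edges by rays at z=.02
    w=((px.min(-1)>185)).astype(np.uint8); w&=((P[...,0]>.25)&(P[...,0]<.62)&(P[...,1]>-.02)&(P[...,1]<.32)).astype(np.uint8)
    cs=max(cv2.findContours(w,cv2.RETR_EXTERNAL,cv2.CHAIN_APPROX_NONE)[0],key=cv2.contourArea)[:,0]
    q=ray(d,cs,.02)
    for nm,s in {'left':(q[:,1]>.2)&(q[:,0]>.38)&(q[:,0]<.54),'front':(q[:,0]>.5)&(q[:,1]>.07)&(q[:,1]<.24)}.items():
        s=q[s][:,:2].astype(np.float32)
        if len(s)>5:
            l=cv2.fitLine(s,cv2.DIST_HUBER,0,.0005,.001).ravel(); print(k,nm,len(s),l.round(4),'ang',np.degrees(np.arctan2(l[1],l[0])).round(2))
    # thick barrel: axis from depth circles
    m=near(P,(.521,-.332),.085,.055,.09); 
    a=np.array([.996,-.089]);
    from scipy.optimize import least_squares
    def f(p):
        n=np.array([-np.sin(p[0]),np.cos(p[0])]); s=(m[:,:2]-[.52,-.332])@n-p[1]; return np.hypot(s,m[:,2]-p[2])-.022
    R=least_squares(f,[-.09,0,.05],loss='soft_l1',f_scale=.002).x
    n=np.array([-np.sin(R[0]),np.cos(R[0])]);e=np.array([n[1],-n[0]])
    q=near(P,(.521,-.332),.14,.040,.082);s=(q[:,:2]-[.52,-.332])@e;l=(q[:,:2]-[.52,-.332])@n-R[1]
    w=s[(q[:,2]>.066)&(abs(l)<.018)]
    t=s[(abs(l)<.012)&(q[:,2]>.045)]
    print(k,'thick yaw',np.degrees(R[0]).round(2),'axis pt',(np.array([.52,-.332])+n*R[1]).round(4),'z',R[2].round(4),'body s',w.min().round(4),w.max().round(4),'all',t.min().round(4),t.max().round(4),'mid',(np.array([.52,-.332])+n*R[1]+e*(w.min()+w.max())/2).round(4))
    # stop, saddle
    for nm,c,z in [('stop',(.55,.115),(.08,.11)),]:
        q=P[(P[...,0]>.52)&(P[...,0]<.59)&(P[...,1]>.06)&(P[...,1]<.18)&(P[...,2]>.075)&(P[...,2]<.11)]
        print(k,nm,len(q),q.mean(0).round(4),q.min(0).round(4),q.max(0).round(4))
E
```

```text
top knob 53 px 258.5 227.6 depth mid [0.4708 0.1646 0.1334] mean [0.4706 0.1645 0.134 ] ray [0.4705 0.1644 0.135 ]
top post 25 px 228.2 226.8 depth mid [0.4737 0.2431 0.1561] mean [0.4731 0.2433 0.1589] ray [0.473  0.2431 0.16  ]
top drive [308.1 119.1] [127.8  52.4] 88.52
top left 54 [ 0.9992 -0.0401  0.4607  0.277 ] ang -2.3
top front 121 [0.2052 0.9787 0.5711 0.1268] ang 78.16
top thick yaw -5.64 axis pt [ 0.5199 -0.333 ] z 0.0494 body s -0.079 0.0706 all -0.0791 0.0992 mid [ 0.5157 -0.3326]
top stop 90 [0.5524 0.1102 0.0946] [0.526  0.0727 0.0754] [0.5597 0.1501 0.1063]
scene knob 40 px 370.4 176.5 depth mid [0.4722 0.1646 0.1322] mean [0.4738 0.1642 0.1337] ray [0.475  0.1637 0.135 ]
scene post 26 px 395.8 167.5 depth mid [0.4772 0.2442 0.1572] mean [0.4765 0.2437 0.1582] ray [0.4781 0.2429 0.16  ]
scene drive [307.8 120.6] [129.7  62.6] 88.56
scene left 40 [ 0.9238 -0.383   0.4146  0.2287] ang -22.52
scene thick yaw -4.86 axis pt [ 0.52   -0.3322] z 0.0509 body s -0.0807 0.0938 all -0.0807 0.1022 mid [ 0.5265 -0.3327]
scene stop 121 [0.5576 0.1106 0.0922] [0.5464 0.0715 0.0753] [0.5638 0.1526 0.1072]
```

Measurements agree: the post is at (475, 243) and the knob at (472, 163), top 134 mm. Filler yaw is about -1.9°, the cradle centre is (471, 113.5), and the drive box checks out. The thick barrel's mid-point is about (516, -332), axis 50 mm up, yaw -5.2°. First move: go above the knob with the jaws along the device x axis.

>>> apply_moves(series="10 -18 -2 0 0 -4;40 -65 -8 0 0 -11;80 -132 -16 0 0 -19;120 -200 -25 0 0 -27;158 -262 -33 0 0 -36;192 -318 -40 0 0 -44;220 -364 -46 0 0 -52;240 -397 -50 0 0 -60;252 -416 -53 0 0 -68;256 -423 -53 0 0 -71.6;256 -423 -53 0 0 -71.6;256 -423 -53 0 0 -71.6", claw=1, force=40)

```text
clock: 1.3
tool_pos: [0.4739, 0.1606, 0.1997]
tcp_rot: [[0.037, 0.999, -0.001], [0.999, -0.037, -0.0], [-0.0, -0.001, -1.0]]
force: [0.2, 0.4, 0.9]
opening: 1.0
grip_force: 0.0
```

>>> apply_moves(series="0 0 -10 0 0 0;0 0 -30 0 0 0;0 0 -50 0 0 0;0 0 -65 0 0 0;0 0 -71 0 0 0;0 0 -71 0 0 0;0 0 -71 0 0 0")

```text
clock: 2.0
tool_pos: [0.4725, 0.1638, 0.1297]
tcp_rot: [[0.032, 0.999, 0.0], [0.999, -0.032, 0.0], [0.0, 0.0, -1.0]]
force: [-0.8, 0.1, -0.2]
opening: 1.003
grip_force: 0.0
```

>>> apply_moves(series="0 0 0 0 0 0;0 0 0 0 0 0;0 0 0 0 0 0;0 0 0 0 0 0;0 0 0 0 0 0;0 0 0 0 0 0;0 0 0 0 0 0;0 0 0 0 0 0", claw=0, force=40)

```text
clock: 2.8
tool_pos: [0.4726, 0.1632, 0.1294]
tcp_rot: [[0.033, 0.999, 0.0], [0.999, -0.033, -0.0], [-0.0, 0.0, -1.0]]
force: [0.0, -3.3, 3.0]
opening: 0.242
grip_force: 39.4
```

>>> apply_moves(series="0 0 4 0 0 0;0 0 10 0 0 0;0 0 17 0 0 0;0 0 24 0 0 0;0 0 30 0 0 0;0 0 33 0 0 0;0 0 33 0 0 0;0 0 33 0 0 0")

```text
clock: 3.6
tool_pos: [0.4723, 0.1637, 0.1625]
tcp_rot: [[0.033, 0.999, -0.0], [0.999, -0.033, 0.0], [0.0, -0.0, -1.0]]
force: [1.1, 5.3, -8.4]
opening: 0.245
grip_force: 39.5
```

>>> apply_moves(series="2.8 0 0 0 0 2;9.8 0.3 0 0 0 7;19.4 1.7 0 0 0 14;30.1 4.8 0 0 0 22;40.9 9.7 0 0 0 30.5;50.9 16.2 0 0 0 39;59.8 24 0 0 0 47.5;67.5 33.1 0 0 0 56;73.7 43.1 0 0 0 64.5;78.3 54.1 0 0 0 73;81.3 65.5 0 0 0 81.5;82.6 77.3 0 0 0 90")

```text
clock: 4.8
tool_pos: [0.5557, 0.2417, 0.1623]
tcp_rot: [[-1.0, 0.028, 0.001], [0.028, 1.0, 0.002], [-0.001, 0.002, -1.0]]
force: [2.3, 7.5, -9.2]
opening: 0.237
grip_force: 39.5
```

>>> apply_moves(series="0 0 -1 0 0 0;0 0 -3 0 0 0;0 0 -5 0 0 0;0 0 -7 0 0 0;0 0 -8.5 0 0 0;0 0 -9.5 0 0 0;0 0 -9.5 0 0 0")

```text
clock: 5.5
tool_pos: [0.5562, 0.2415, 0.1542]
tcp_rot: [[-0.999, 0.034, 0.003], [0.034, 0.999, 0.002], [-0.003, 0.002, -1.0]]
force: [2.7, 5.5, 2.2]
opening: 0.24
grip_force: 40.9
```

>>> apply_moves(series="0 0 0 0 0 0;0 0 0 0 0 0;0 0 0 0 0 0;0 0 0 0 0 0;0 0 10 0 0 0;0 0 30 0 0 0;0 0 60 0 0 0;0 0 90 0 0 0;0 0 100 0 0 0;0 0 100 0 0 0", claw=1)

```text
clock: 6.5
tool_pos: [0.5554, 0.2407, 0.2544]
tcp_rot: [[-0.999, 0.033, 0.003], [0.033, 0.999, 0.001], [-0.003, 0.001, -1.0]]
force: [-0.7, -0.9, -0.1]
opening: 1.003
grip_force: 0.0
```

```bash
python3 - <<'E'
from h import *
d=grab('top'); P=d['P']; s=env.get_state(); print(s['clock'],s['tool_pos'],s['joint_pos'].round(1))
q=near(P,(.555,.24),.03,.145,.17); print('knob parked',len(q),q.mean(0) if len(q) else 0)
cv2.imwrite('pics/park.png',cv2.resize(d['pixels'][150:310,200:360],None,fx=3,fy=3))
d=grab('scene');q=near(d['P'],(.555,.24),.03,.145,.17); print('knob parked',len(q),q.mean(0) if len(q) else 0)
E
```

```text
6.55 [0.55497002 0.24055067 0.25290851] [ 17.2  26.5  92.3   0.   61.2 -71. ]
knob parked 0 0
knob parked 53 [0.55725604 0.23945161 0.15639404]
```

>>> apply_moves(series="0 -15 0 0 0 0;-2 -50 0 0 0 0;-5 -95 0 0 0 0;-8 -144 0 0 0 -1;-12 -193 0 0 0 -1;-16 -242 0 0 0 -2;-20 -291 0 0 0 -2;-24 -340 0 0 0 -3;-28 -389 0 0 0 -3.3;-32 -438 0 0 0 -3.3;-36 -487 -5 0 0 -3.3;-39 -530 -20 0 0 -3.3")

```text
clock: 7.8
tool_pos: [0.515, -0.2925, 0.2325]
tcp_rot: [[-0.996, 0.091, 0.0], [0.091, 0.996, -0.0], [-0.0, -0.0, -1.0]]
force: [1.0, 0.4, 0.3]
opening: 0.998
grip_force: 0.0
```

>>> apply_moves(series="-1 -28 -20 0 0 0;-1 -40 -50 0 0 0;-1 -43 -80 0 0 0;-1 -43 -105 0 0 0;-1 -43 -120 0 0 0;-1 -43 -120 0 0 0;-1 -43 -120 0 0 0")

```text
clock: 8.5
tool_pos: [0.5146, -0.3327, 0.1125]
tcp_rot: [[-0.996, 0.09, -0.001], [0.09, 0.996, 0.001], [0.001, 0.001, -1.0]]
force: [0.4, 0.8, 0.7]
opening: 1.0
grip_force: 0.0
```

>>> apply_moves(series="0 0 -10 0 0 0;0 0 -25 0 0 0;0 0 -40 0 0 0;0 0 -52 0 0 0;0 0 -58 0 0 0;0 0 -59 0 0 0;0 0 -59 0 0 0")

```text
clock: 9.2
tool_pos: [0.5152, -0.3324, 0.0538]
tcp_rot: [[-0.996, 0.09, -0.0], [0.09, 0.996, 0.0], [0.0, 0.0, -1.0]]
force: [-0.3, -0.5, 0.4]
opening: 0.998
grip_force: 0.0
```

>>> apply_moves(series="0 0 0 0 0 0;0 0 0 0 0 0;0 0 0 0 0 0;0 0 0 0 0 0;0 0 0 0 0 0;0 0 0 0 0 0;0 0 0 0 0 0", claw=0, force=60)

```text
clock: 9.9
tool_pos: [0.5153, -0.3318, 0.0546]
tcp_rot: [[-0.996, 0.09, 0.0], [0.09, 0.996, 0.001], [-0.0, 0.001, -1.0]]
force: [0.3, 5.2, 6.8]
opening: 0.496
grip_force: 60.1
```

>>> apply_moves(series="0 0 3 0 0 0;0 0 10 0 0 0;0 0 25 0 0 0;0 0 50 0 0 0;0 0 85 0 0 0;0 0 120 0 0 0;0 0 150 0 0 0;0 0 165 0 0 0;0 0 170 0 0 0;0 0 170 0 0 0;0 0 170 0 0 0")

```text
clock: 11.0
tool_pos: [0.5147, -0.3322, 0.2231]
tcp_rot: [[-0.996, 0.09, -0.001], [0.09, 0.996, 0.001], [0.001, 0.001, -1.0]]
force: [-1.3, 0.0, -4.8]
opening: 0.494
grip_force: 61.6
```

```bash
cat >> h.py <<'E'
from scipy.optimize import least_squares
def barrel(P,c,yaw):
    """fit axis from upper-surface points near predicted centre c; ends along axis"""
    e=np.array([np.cos(yaw),np.sin(yaw),0]); n=np.array([-e[1],e[0],0])
    q=P.reshape(-1,3);q=q[np.isfinite(q).all(1)]-c
    s=q@e;l=q@n
    b=q[(abs(l)<.03)&(abs(q[:,2])<.03)&(abs(s)<.072)&(abs(s)>.02)]
    def f(p):
        d=np.array([1,p[2],p[3]]);d/=np.linalg.norm(d)
        w=np.c_[b@e,b@n,b[:,2]]-[0,p[0],p[1]]
        return np.linalg.norm(np.cross(w,d),axis=1)-.022
    r=least_squares(f,[0,0,0,0],loss='soft_l1',f_scale=.002).x
    t=s[(abs(l-r[0])<.015)&(abs(q[:,2])<.03)&(abs(s)<.13)]
    w=s[(abs(l-r[0])<.018)&(q[:,2]-r[1]>.014)&(q[:,2]<.03)&(abs(s)<.13)]
    ext=lambda a:np.percentile(a,[1,99]).round(4) if len(a)>20 else None
    print('n',len(b),'lat %.4f dz %.4f yaw %.2f pitch(up+) %.2f'%(r[0],r[1],np.degrees(yaw+r[2]),np.degrees(r[3])),'all',ext(t),'body',ext(w))
E
python3 - <<'E'
from h import *
s=env.get_state();p=s['tool_pos'];print(s['clock'],p,s['force'],s['ft_torque'])
for n in('top','scene'):
    d=grab(n);barrel(d['P'],p-[0,0,.003],np.radians(-5.2));cv2.imwrite(f'pics/{n}_held.png',d['pixels'])
E
```

```text
11.0 [ 0.51474979 -0.33215379  0.22307877] [-1.29250923  0.03221889 -4.79373528] [ 0.03280956  0.01553878 -0.01639031]
n 37 lat -0.0001 dz -0.0038 yaw -6.47 pitch(up+) 3.89 all [0.0659 0.104 ] body [0.0573 0.0986]
n 270 lat -0.0002 dz -0.0008 yaw -5.30 pitch(up+) -0.10 all [-0.0223  0.105 ] body [-0.0228  0.0776]
```

>>> apply_moves(series="-2 12 0 0 0 0;-6 45 0 0 0 0.5;-11 90 0 0 0 1;-17 139 0 0 0 1.5;-23 188 0 0 0 2;-29 237 0 0 0 2.5;-35 286 0 0 0 3;-41 335 0 0 0 3.3;-46 382 0 0 0 3.3;-50 420 0 0 0 3.3;-52 440 0 0 0 3.3;-52 446 0 0 0 3.3")

```text
clock: 12.3
tool_pos: [0.462, 0.1158, 0.2236]
tcp_rot: [[-1.0, 0.03, -0.001], [0.03, 1.0, 0.0], [0.001, 0.0, -1.0]]
force: [-0.2, 0.1, -4.6]
opening: 0.495
grip_force: 62.0
```

>>> apply_moves(series="0 0 -10 0 0 0;0 0 -30 0 0 0;0 0 -55 0 0 0;0 0 -75 0 0 0;0 0 -88 0 0 0;0 0 -93 0 0 0;0 0 -93 0 0 0;0 0 -93 0 0 0")

```text
clock: 13.1
tool_pos: [0.4634, 0.1132, 0.1311]
tcp_rot: [[-0.999, 0.033, 0.0], [0.033, 0.999, 0.0], [-0.0, 0.0, -1.0]]
force: [1.0, 0.3, -3.8]
opening: 0.495
grip_force: 62.0
```

```bash
python3 - <<'E'
from h import *
s=env.get_state();p=s['tool_pos'];print(s['clock'],p,s['force'],s['ft_torque'])
for n in('top','scene'):
    d=grab(n);P=d['P'];barrel(P,p-[0,0,.004],np.radians(-1.9))
    q=P[(P[...,0]>.53)&(P[...,0]<.58)&(P[...,1]>.06)&(P[...,1]<.165)&(P[...,2]>.085)&(P[...,2]<.106)]
    a=q[q[:,1]<.11-.018];b=q[q[:,1]>.11+.018];print(n,'stop lugs',len(a),len(b),[np.percentile(v,[3,50,97],axis=0).round(4).tolist() for v in(a,b) if len(v)])
    o={'top':(150,310,200,360),'scene':(130,240,310,430)}[n]
    cv2.imwrite(f'pics/{n}_over.png',cv2.resize(d['pixels'][o[0]:o[1],o[2]:o[3]],None,fx=4 if n=='scene' else 3,fy=4 if n=='scene' else 3,interpolation=cv2.INTER_CUBIC))
a=cv2.imread('pics/top_over.png');b=cv2.imread('pics/scene_over.png');h=440
cv2.imwrite('pics/over.png',np.hstack([cv2.resize(x,(int(x.shape[1]*350/x.shape[0]),350)) for x in(a,b)]))
E
```

```text
13.1 [0.4633578  0.11317732 0.13110234] [ 1.01076491  0.26056684 -3.80962166] [-0.00726843 -0.00444318 -0.00910491]
n 5 lat 0.8822 dz -0.8857 yaw -1009.48 pitch(up+) 1034.46 all None body None
top stop lugs 28 34 [[[0.5488, 0.073, 0.0939], [0.5534, 0.0815, 0.0989], [0.5578, 0.0903, 0.103]], [[0.5501, 0.1293, 0.0854], [0.5545, 0.1382, 0.0991], [0.5594, 0.1496, 0.1028]]]
n 202 lat 0.0001 dz 0.0005 yaw -1.73 pitch(up+) -0.63 all [-0.0204  0.1049] body [-0.0227  0.0785]
scene stop lugs 36 42 [[[0.5479, 0.0719, 0.0854], [0.5553, 0.0814, 0.097], [0.5627, 0.0914, 0.1031]], [[0.5511, 0.1287, 0.0861], [0.5591, 0.14, 0.0971], [0.5643, 0.1514, 0.1049]]]
```

View pics/over.png

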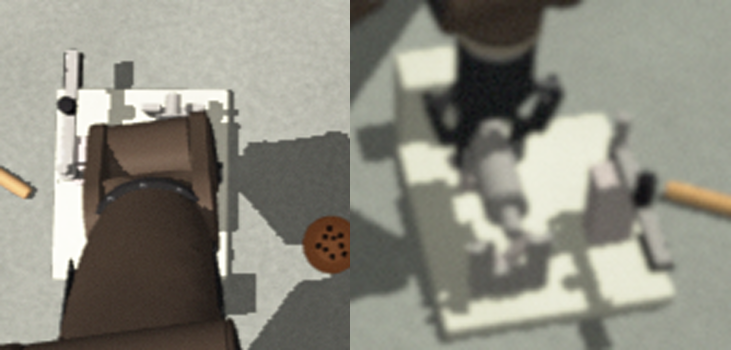

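The view shows the bar parked pointing forward (knob at (65,105) left, (645,185) right), and the barrel above the saddles with its nozzle heading for the notch at (510,235). Now I lower it.

>>> apply_moves(series="0 0.2 -8 0 0 0;0 0.4 -20 0 0 0;0 0.6 -31 0 0 0;0 0.6 -39 0 0 0;0 0.6 -44 0 0 0;0 0.6 -46 0 0 0;0 0.6 -46 0 0 0;0 0.6 -46 0 0 0")

```text
clock: 14.0
tool_pos: [0.4633, 0.1142, 0.085]
tcp_rot: [[-0.999, 0.033, 0.0], [0.033, 0.999, 0.0], [-0.0, 0.0, -1.0]]
force: [0.7, 0.6, -4.9]
opening: 0.495
grip_force: 62.1
```

>>> apply_moves(series="0 0 -1 0 0 0;0 0 -2 0 0 0;0 0 -3 0 0 0;0 0 -3.5 0 0 0;0 0 -4 0 0 0;0 0 -4 0 0 0")

```text
clock: 14.6
tool_pos: [0.4632, 0.1143, 0.0811]
tcp_rot: [[-0.999, 0.033, 0.0], [0.033, 0.999, 0.0], [-0.0, 0.0, -1.0]]
force: [-1.4, 1.9, 3.2]
opening: 0.497
grip_force: 63.0
```

>>> apply_moves(series="0 0.4 0 0 0 0;0 0.8 0 0 0 0;0 0.8 0 0 0 0;0 0.8 0 0 0 0;0 0.8 0 0 0 0")

```text
clock: 15.1
tool_pos: [0.4631, 0.115, 0.0807]
tcp_rot: [[-0.999, 0.033, -0.0], [0.033, 0.999, 0.0], [0.0, 0.0, -1.0]]
force: [0.2, -1.2, -4.6]
opening: 0.496
grip_force: 62.0
```

```bash
python3 - <<'E'
from h import *
s=env.get_state();p=s['tool_pos'];print(s['clock'],p,s['force'],s['ft_torque'])
d=grab('scene');barrel(d['P'],p-[0,0,.004],np.radians(-1.9))
E
```

```text
15.1 [0.46309837 0.11497917 0.08071119] [ 0.16945908 -1.21085879 -4.58217904] [-0.00017198  0.0499097  -0.00444766]
n 208 lat -0.0006 dz -0.0004 yaw -1.24 pitch(up+) 0.48 all [-0.1288  0.1053] body [-0.1286  0.0939]
```

>>> apply_moves(series="0 0 -0.5 0 0 0;0 0 -1 0 0 0;0 0 -1 0 0 0;0 0 -1 0 0 0")

```text
clock: 15.55
tool_pos: [0.4632, 0.1152, 0.0803]
tcp_rot: [[-0.999, 0.033, 0.001], [0.033, 0.999, 0.0], [-0.001, 0.0, -1.0]]
force: [-1.9, 1.9, 6.0]
opening: 0.494
grip_force: 63.2
```

>>> apply_moves(series="0 0.4 0 0 0 0;0 0.7 0 0 0 0;0 0.7 0 0 0 0;0 0.7 0 0 0 0")

```text
clock: 15.95
tool_pos: [0.4632, 0.1157, 0.0798]
tcp_rot: [[-0.999, 0.033, 0.0], [0.033, 0.999, 0.0], [-0.0, 0.0, -1.0]]
force: [0.7, 1.4, -1.0]
opening: 0.494
grip_force: 62.2
```

```bash
python3 - <<'E'
from h import *
s=env.get_state();p=s['tool_pos'];print(s['clock'],p,s['force'],s['ft_torque'])
E
```

```text
15.95 [0.46322123 0.11571925 0.07978033] [ 0.70079884  1.36136049 -0.99461923] [ 0.16304022 -0.11217005  0.01359474]
```

>>> apply_moves(series="0 0.4 -0.2 0 0 0;0 0.6 -0.5 0 0 0;0 0.6 -0.5 0 0 0;0 0.6 -0.5 0 0 0")

```text
clock: 16.35
tool_pos: [0.4633, 0.1159, 0.0797]
tcp_rot: [[-0.999, 0.033, 0.0], [0.033, 0.999, -0.0], [-0.0, -0.0, -1.0]]
force: [-0.7, -5.3, 5.0]
opening: 0.497
grip_force: 63.2
```

Seated: contact is now felt on both V flanks. I back off slightly sideways and slide forward to find the stop.

>>> apply_moves(series="0 -0.3 0 0 0 0;1 -0.35 0 0 0 0;2 -0.4 0 0 0 0;3 -0.4 0 0 0 0;4 -0.4 0 0 0 0;5 -0.5 0 0 0 0;5 -0.5 0 0 0 0")

```text
clock: 17.05
tool_pos: [0.4635, 0.1158, 0.0795]
tcp_rot: [[-0.999, 0.033, -0.01], [0.033, 0.999, -0.001], [0.01, -0.001, -1.0]]
force: [-21.9, 1.4, 23.1]
opening: 0.495
grip_force: 64.7
```

>>> apply_moves(series="-3 0.2 0 0 0 0;-5 0.4 0 0 0 0;-5 0.4 0 0 0 0")

```text
clock: 17.35
tool_pos: [0.4633, 0.1159, 0.0796]
tcp_rot: [[-0.999, 0.033, 0.001], [0.033, 0.999, -0.0], [-0.001, -0.0, -1.0]]
force: [-0.2, -3.7, 4.8]
opening: 0.497
grip_force: 62.7
```

```bash
python3 - <<'E'
from h import *
s=env.get_state();p=s['tool_pos'];print(s['clock'],p,s['force'],s['ft_torque'],s['joint_pos'].round(1))
d=grab('scene');P=d['P'];barrel(P,p-[0,0,.004],np.radians(-1.9))
cv2.imwrite('pics/s2.png',cv2.resize(d['pixels'][130:240,320:430],None,fx=5,fy=5,interpolation=cv2.INTER_CUBIC))
E
```

```text
17.35 [0.46330161 0.11588341 0.07964124] [-0.20010679 -3.73097685  4.78845196] [-0.74083337  0.04938718 -0.01898216] [  6.1  32.1 119.   -0.   28.8 -82. ]
n 203 lat -0.0009 dz 0.0000 yaw -1.19 pitch(up+) -0.06 all [-0.1293  0.1054] body [-0.1275  0.0916]
```

View pics/s2.png

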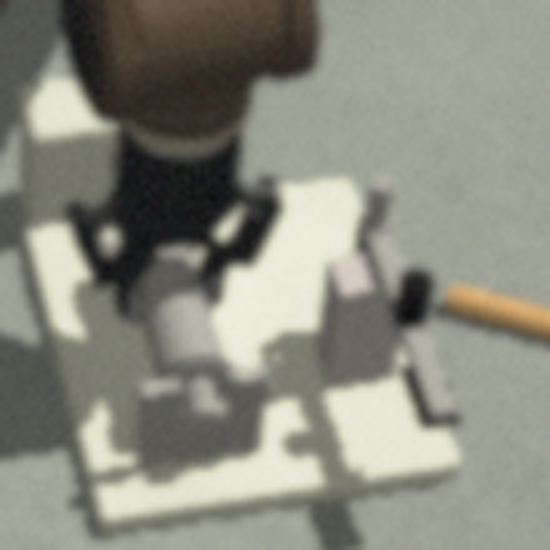

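The view shows the nozzle in the notch, with the shoulder close behind the stop and possibly already touching it. I'll lift 2 mm clear of the saddles and probe forward to tell stop contact from saddle friction.

>>> apply_moves(series="0 0 1 0 0 0;0 0 2 0 0 0;0 0 2 0 0 0;0 0 2 0 0 0")

```text
clock: 17.8
tool_pos: [0.463, 0.1163, 0.0812]
tcp_rot: [[-0.999, 0.033, -0.0], [0.033, 0.999, 0.0], [0.0, 0.0, -1.0]]
force: [0.3, 0.1, -5.5]
opening: 0.495
grip_force: 62.3
```

>>> apply_moves(series="0.5 0 0 0 0 0;1 0 0 0 0 0;1.5 0 0 0 0 0;2 0 0 0 0 0;2 0 0 0 0 0")

```text
clock: 18.3
tool_pos: [0.4652, 0.1162, 0.0813]
tcp_rot: [[-0.999, 0.033, 0.0], [0.033, 0.999, 0.0], [-0.0, 0.0, -1.0]]
force: [0.7, 0.7, -4.5]
opening: 0.488
grip_force: 62.3
```

It moves freely when lifted, so that was saddle friction and not the stop. I'll find the stop with the barrel just off the saddles, which is well within the 4 mm tolerance.

>>> apply_moves(series="0.5 0 0 0 0 0;1 0 0 0 0 0;1.5 0 0 0 0 0;2 0 0 0 0 0;2.5 -0.1 0 0 0 0;3 -0.1 0 0 0 0;3 -0.1 0 0 0 0")

```text
clock: 19.0
tool_pos: [0.4682, 0.1161, 0.0813]
tcp_rot: [[-0.999, 0.033, 0.0], [0.033, 0.999, 0.0], [-0.0, 0.0, -1.0]]
force: [0.3, 0.2, -4.2]
opening: 0.497
grip_force: 62.3
```

>>> apply_moves(series="0.5 0 0 0 0 0;1 0 0 0 0 0;1.5 0 0 0 0 0;2 0 0 0 0 0;2 0 0 0 0 0")

```text
clock: 19.5
tool_pos: [0.4702, 0.1161, 0.0813]
tcp_rot: [[-0.999, 0.033, 0.0], [0.033, 0.999, 0.0], [-0.0, 0.0, -1.0]]
force: [0.3, -0.2, -4.0]
opening: 0.497
grip_force: 62.3
```

>>> apply_moves(series="0.5 0 0 0 0 0;1 0 0 0 0 0;1.5 -0.1 0 0 0 0;1.5 -0.1 0 0 0 0")

```text
clock: 19.9
tool_pos: [0.4717, 0.116, 0.0813]
tcp_rot: [[-0.999, 0.033, 0.0], [0.033, 0.999, 0.0], [-0.0, 0.0, -1.0]]
force: [-0.1, -0.3, -3.9]
opening: 0.492
grip_force: 62.3
```

>>> apply_moves(series="0.5 0 0 0 0 0;1 0 0 0 0 0;1 0 0 0 0 0")

```text
clock: 20.2
tool_pos: [0.4727, 0.116, 0.0813]
tcp_rot: [[-0.999, 0.033, 0.0], [0.033, 0.999, 0.0], [-0.0, 0.0, -1.0]]
force: [-1.4, 0.0, -4.2]
opening: 0.501
grip_force: 62.3
```

>>> apply_moves(series="0.5 0 0 0 0 0;1 0 0 0 0 0;1 0 0 0 0 0")

```text
clock: 20.5
tool_pos: [0.4735, 0.116, 0.0813]
tcp_rot: [[-0.999, 0.033, -0.0], [0.033, 0.999, 0.0], [0.0, 0.0, -1.0]]
force: [-0.6, -0.5, -4.6]
opening: 0.499
grip_force: 62.3
```

>>> apply_moves(series="0.5 0 0 0 0 0;1 -0.1 0 0 0 0;1 -0.1 0 0 0 0")

```text
clock: 20.8
tool_pos: [0.4736, 0.1159, 0.0811]
tcp_rot: [[-0.999, 0.033, -0.002], [0.033, 0.999, -0.0], [0.002, -0.0, -1.0]]
force: [-5.2, 0.5, -3.4]
opening: 0.499
grip_force: 62.2
```

>>> apply_moves(series="0.5 0 0 0 0 0;1 -0.1 0 0 0 0;1 -0.1 0 0 0 0")

```text
clock: 21.1
tool_pos: [0.4736, 0.1159, 0.081]
tcp_rot: [[-0.999, 0.032, -0.005], [0.032, 0.999, -0.0], [0.005, -0.0, -1.0]]
force: [-10.6, 1.5, -1.9]
opening: 0.492
grip_force: 62.3
```

>>> apply_moves(series="0 0 0 0 0 0;0 0 0 0 0 0;0 0 0 0 0 0;0 0 0 0 0 0;0 0 0 0 0 0;0 0 0 0 0 0;0 0 0 0 0 0;0 0 0 0 0 0;0 0 0 0 0 0;0 0 0 0 0 0")

```text
clock: 22.1
tool_pos: [0.4736, 0.1159, 0.081]
tcp_rot: [[-0.999, 0.032, -0.005], [0.032, 0.999, -0.0], [0.005, -0.0, -1.0]]
force: [-9.9, 1.7, -1.8]
opening: 0.498
grip_force: 62.3
```

>>> apply_moves(series="-0.7 -0.1 0 0 0 0;-1.3 -0.2 0 0 0 0;-1.3 -0.3 -0.4 0 0 0;-1.3 -0.3 -0.8 0 0 0;-1.3 -0.3 -1.2 0 0 0;-1.3 -0.3 -1.2 0 0 0;-1.3 -0.3 -1.2 0 0 0")

```text
clock: 22.8
tool_pos: [0.4735, 0.1156, 0.0801]
tcp_rot: [[-0.999, 0.032, -0.002], [0.032, 0.999, 0.0], [0.002, -0.0, -1.0]]
force: [-5.9, 1.4, -0.2]
opening: 0.497
grip_force: 62.4
```

>>> apply_moves(series="0 0 -0.2 0 0 0;0 0 -0.4 0 0 0;0 0 -0.4 0 0 0;0 0 -0.4 0 0 0")

```text
clock: 23.2
tool_pos: [0.4735, 0.1156, 0.0799]
tcp_rot: [[-0.999, 0.032, -0.002], [0.032, 0.999, -0.0], [0.002, -0.0, -1.0]]
force: [-6.7, 1.0, 2.5]
opening: 0.496
grip_force: 62.6
```

>>> apply_moves(series="0 0 0 0 0 0;0 0 0 0 0 0;0 0 0 0 0 0;0 0 0 0 0 0", claw=0.7, force=20)

```text
clock: 23.6
tool_pos: [0.4747, 0.1155, 0.0798]
tcp_rot: [[-0.999, 0.033, 0.001], [0.033, 0.999, 0.0], [-0.001, 0.0, -1.0]]
force: [-0.1, -0.0, -0.9]
opening: 0.7
grip_force: 0.0
```

>>> apply_moves(series="0 0 0 0 0 0;0 0 0 0 0 0;0 0 8 0 0 0;0 0 25 0 0 0;0 0 55 0 0 0;0 0 95 0 0 0;0 0 135 0 0 0;15 25 160 0 0 0;40 60 171 0 0 0;65 100 171 0 0 0;81 125 171 0 0 0;81 125 171 0 0 0", claw=1)

```text
clock: 24.8
tool_pos: [0.5563, 0.2431, 0.2509]
tcp_rot: [[-1.0, 0.03, 0.001], [0.03, 1.0, 0.001], [-0.001, 0.001, -1.0]]
force: [-0.3, -0.8, -0.5]
opening: 1.001
grip_force: 0.0
```

```bash
python3 - <<'E'
from h import *
s=env.get_state();p=s['tool_pos'];print(s['clock'],p,s['force'])
for n in('top','scene'):
    d=grab(n);P=d['P'];barrel(P,np.array([.4735,.1157,.075]),np.radians(-1.9))
    q=near(P,(.555,.24),.025,.145,.17); print(n,'knob',len(q),q.mean(0).round(4) if len(q) else 0)
    o=(140,300,200,360) if n=='top' else (130,240,320,430)
    cv2.imwrite(f'pics/{n}3.png',cv2.resize(d['pixels'][o[0]:o[1],o[2]:o[3]],(395,395),interpolation=cv2.INTER_CUBIC))
cv2.imwrite('pics/b3.png',np.hstack([cv2.imread('pics/top3.png'),cv2.imread('pics/scene3.png')]))
E
```

```text
24.8 [0.55631358 0.24309522 0.25086509] [-0.25463889 -0.84525622 -0.53487312]
n 619 lat -0.0012 dz -0.0005 yaw -2.05 pitch(up+) -0.09 all [-0.1287  0.1003] body [-0.0729  0.0818]
top knob 0 0
n 375 lat -0.0005 dz 0.0009 yaw -1.41 pitch(up+) -0.28 all [-0.1281  0.1057] body [-0.0731  0.0784]
scene knob 50 [0.5572 0.2395 0.1573]
```

View pics/b3.png

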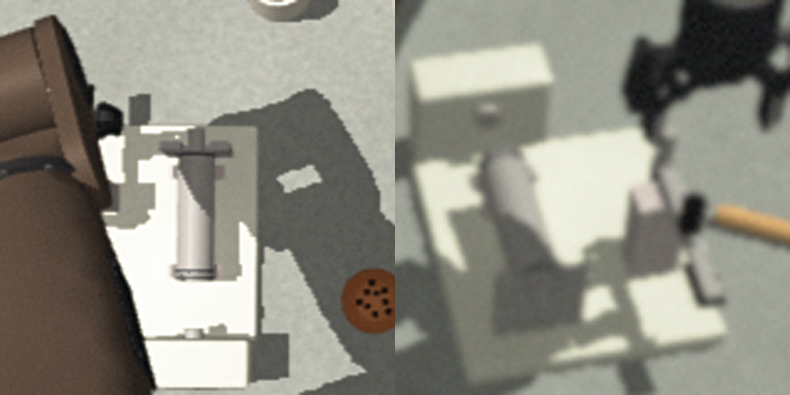

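The barrel is seated straight in the cradle with its shoulder at the stop (top view (195,150)), and the bar is still parked. I regrip the knob.

>>> apply_moves(series="0 0 0 0 0 0;0 0.5 -20 0 0 0;0 0.5 -50 0 0 0;0 0.5 -75 0 0 0;0 0.5 -90 0 0 0;0 0.5 -96 0 0 0;0 0.5 -96 0 0 0;0 0.5 -96 0 0 0")

```text
clock: 25.7
tool_pos: [0.5556, 0.2408, 0.1557]
tcp_rot: [[-0.999, 0.033, 0.001], [0.033, 0.999, 0.0], [-0.001, 0.0, -1.0]]
force: [0.4, 0.2, 0.4]
opening: 0.998
grip_force: 0.0
```

>>> apply_moves(series="0 0 0 0 0 0;0 0 0 0 0 0;0 0 0 0 0 0;0 0 0 0 0 0;0 0 0 0 0 0;0 0 0 0 0 0;0 0 0 0 0 0;0 0 0 0 0 0", claw=0, force=40)

```text
clock: 26.5
tool_pos: [0.5554, 0.2411, 0.1549]
tcp_rot: [[-0.999, 0.033, 0.0], [0.033, 0.999, 0.0], [-0.0, 0.0, -1.0]]
force: [-0.3, 0.2, 4.6]
opening: 0.244
grip_force: 39.1
```

>>> apply_moves(series="0 0 2 0 0 0;0 0 5 0 0 0;0 0 8 0 0 0;0 0 10 0 0 0;0 0 10 0 0 0;0 0 10 0 0 0")

```text
clock: 27.1
tool_pos: [0.555, 0.241, 0.1645]
tcp_rot: [[-0.999, 0.033, -0.001], [0.033, 0.999, -0.0], [0.001, -0.0, -1.0]]
force: [-2.6, 1.4, -7.9]
opening: 0.241
grip_force: 39.4
```

>>> apply_moves(series="0.1 -2.8 0 0 0 -2;-0.2 -9.8 0 0 0 -7;-1.7 -19.4 0 0 0 -14;-4.6 -30.1 0 0 0 -22;-9.5 -40.9 0 0 0 -30.5;-16 -50.9 0 0 0 -39;-24 -59.8 0 0 0 -47.5;-33 -67.5 0 0 0 -56;-43 -73.7 0 0 0 -64.5;-54 -78 0 0 0 -73;-65.4 -79.8 0 0 0 -81.5;-74 -80 0 0 0 -86")

```text
clock: 28.3
tool_pos: [0.4807, 0.1625, 0.1649]
tcp_rot: [[-0.031, 1.0, 0.001], [1.0, 0.031, 0.002], [0.002, 0.001, -1.0]]
force: [1.7, 14.5, -9.2]
opening: 0.242
grip_force: 39.7
```

>>> apply_moves(series="0 1 0 0 0 0;-1.5 2.5 0 0 0 -1;-4 2.7 0 0 0 -2;-6.5 2.7 0 0 0 -3;-8.3 2.7 0 0 0 -4;-8.6 2.7 0 0 0 -4;-8.6 2.7 0 0 0 -4")

```text
clock: 29.0
tool_pos: [0.4736, 0.1635, 0.165]
tcp_rot: [[0.034, 0.999, 0.002], [0.999, -0.034, 0.0], [0.0, 0.002, -1.0]]
force: [5.2, -1.3, -9.2]
opening: 0.243
grip_force: 39.8
```

>>> apply_moves(series="0.5 0 -1 0 0 0;0.5 0 -3 0 0 0;0.5 0 -5 0 0 0;0.5 0 -7 0 0 0;0.5 0 -9 0 0 0;0.5 0 -11 0 0 0;0.5 0 -13 0 0 0;0.5 0 -15 0 0 0;0.5 0 -17 0 0 0;0.5 0 -18 0 0 0;0.5 0 -18.5 0 0 0;0.5 0 -18.5 0 0 0")

```text
clock: 30.2
tool_pos: [0.4738, 0.1635, 0.1463]
tcp_rot: [[0.034, 0.999, 0.002], [0.999, -0.034, 0.0], [0.0, 0.002, -1.0]]
force: [4.6, -1.8, -7.2]
opening: 0.245
grip_force: 40.0
```

>>> apply_moves(series="0 0 -0.5 0 0 0;0 0 -1 0 0 0;0 0 -1.5 0 0 0;0 0 -2 0 0 0;0 0 -2.5 0 0 0;0 0 -3 0 0 0;0 0 -3 0 0 0")

```text
clock: 30.9
tool_pos: [0.4739, 0.1641, 0.1439]
tcp_rot: [[0.032, 0.999, 0.002], [0.999, -0.032, 0.001], [0.001, 0.002, -1.0]]
force: [5.0, 3.1, 3.7]
opening: 0.24
grip_force: 41.1
```

The bar is now borne by the barrel: the tool force went from -7 to +4 N. I release it.

>>> apply_moves(series="0 0 0 0 0 0;0 0 0 0 0 0;0 0 0 0 0 0;0 0 0 0 0 0;0 0 0 0 0 0", claw=1)

```text
clock: 31.4
tool_pos: [0.4731, 0.1637, 0.1431]
tcp_rot: [[0.033, 0.999, -0.0], [0.999, -0.033, -0.0], [-0.0, -0.0, -1.0]]
force: [0.6, -0.3, 0.6]
opening: 0.998
grip_force: 0.0
```

>>> apply_moves(series="0 0 10 0 0 0;0 0 30 0 0 0;0 0 60 0 0 0;0 0 90 0 0 0;-5 40 100 0 0 0;-20 85 100 0 0 0;-35 130 100 0 0 0;-50 175 100 0 0 0;-60 210 100 0 0 0;-65 230 100 0 0 0;-65 230 100 0 0 0")

```text
clock: 32.5
tool_pos: [0.4072, 0.3958, 0.2437]
tcp_rot: [[0.03, 1.0, 0.0], [1.0, -0.03, 0.0], [0.0, 0.0, -1.0]]
force: [-0.8, -1.0, 0.1]
opening: 1.001
grip_force: 0.0
```

```bash
python3 - <<'E'
from h import *
s=env.get_state();p=s['tool_pos'];print(s['clock'],p,s['force'])
for n in('top','scene'):
    d=grab(n);P=d['P'];barrel(P,np.array([.4735,.1157,.075]),np.radians(-1.9))
    q=near(P,(.472,.164),.02,.130,.16); print(n,'knob',len(q),q.mean(0).round(4) if len(q) else 0, np.percentile(q[:,2],90) if len(q) else 0)
    o=(140,300,200,360) if n=='top' else (130,240,320,430)
    cv2.imwrite(f'pics/{n}4.png',cv2.resize(d['pixels'][o[0]:o[1],o[2]:o[3]],(395,395),interpolation=cv2.INTER_CUBIC))
cv2.imwrite('pics/b4.png',np.hstack([cv2.imread('pics/top4.png'),cv2.imread('pics/scene4.png')]))
E
```

```text
32.5 [0.40723546 0.39575933 0.24373162] [-0.82259897 -0.9511581   0.11201848]
n 621 lat -0.0011 dz -0.0008 yaw -1.96 pitch(up+) -0.02 all [-0.1287  0.1016] body [-0.073   0.0798]
top knob 52 [0.4729 0.1635 0.1433] 0.1470752821817496
n 361 lat -0.0004 dz 0.0007 yaw -1.68 pitch(up+) 0.06 all [-0.1289  0.1042] body [-0.0744  0.0853]
scene knob 53 [0.4777 0.1643 0.1418] 0.14867577430763204
```

View pics/b4.png

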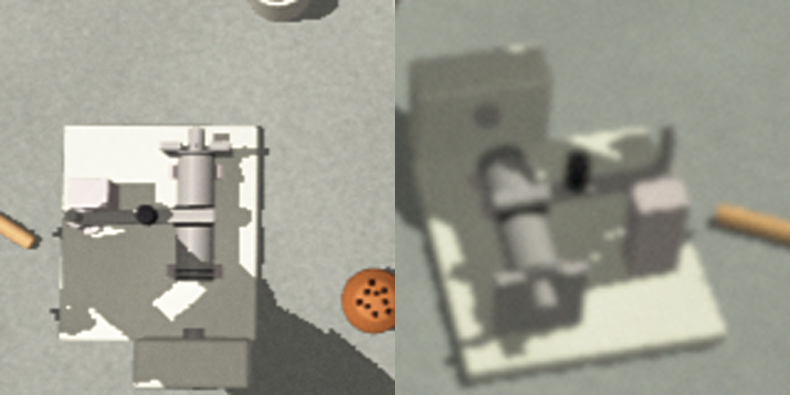

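The bar lies across the barrel, pad on it (top view (193,215)). It's lifted about 9–10 mm and turned about 0.03 rad. The barrel is still at the stop and the robot is clear, so I hand in.

```bash
python3 -c "
from bench import env; print(env.sign_off())"
```

```text
the job is handed in; nothing more can be done
None
```

The job is handed in after about 33 s, with no verdict returned: the thick barrel lies in the saddles against the stop after a 1 s push at about 10 N (barrel about 1 mm above the saddles), and the bar rests on it. The one doubt is an earlier forward slide, where the tool force briefly read about 22 N; I took that as saddle friction, since the stop turned out to be about 10 mm further on.

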